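# Close the packed carton and slide its plank out for collection

### The job

Close the packed carton: its short flaps are already in, so fold its two long flaps down flat. Then take the plank it stands on by the bow handle and slide it, carton and all, out over the left-hand end of the packing stand until the dark line across the plank meets the end edge of the stand. The carton's weight then wants to tip the plank, so finish while still holding the plank level and flat on the stand; do not let go, keep the carton upright on the plank, and leave the other things where they are.

Things in the scene. Friction and masses are not known exactly. Their poses are not given: they have to be found in the camera images.
- carton_centre (a point): Centre (half-way up) of the open brown carton, 120 mm wide (its own x), 170 mm long (its own y), 100 mm tall, about 0.42 kg with its contents, z up. It stands loose on the plank, long side along the plank. Its two short flaps already lie folded in; the two long flaps are hinged on the top edges of the two long sides (50 mm above and 60 mm to -x and +x of this point), each 59 mm deep, 168 mm long, 3 mm thick, and meet in the middle when shut.
- flap_near (a joint): Long flap hinged on the carton's -x side, the side towards the robot: 0 = shut flat, 1.57 = upright, more = leaning outward (limit 2.4). It starts standing open. The crease is weakly stiff and stays where it is left; about 0.3 N at the free edge moves it.
- flap_far (a joint): Long flap hinged on the carton's +x side, away from the robot; same values and crease.
- flap_near_edge (a point): Middle of the free edge of the near flap (59 mm from its hinge).
- flap_far_edge (a point): Middle of the free edge of the far flap (59 mm from its hinge).
- plank_mark (a point): Middle of the dark 4 mm line across the top of the loose plywood plank (140 mm wide, 360 mm long, 15 mm thick, 0.38 kg). y runs along the plank outward (to the robot's left), z up. The line is 220 mm from the plank's outer end and 140 mm from its handle end; the carton's centre stands about 110 mm farther out than the line. The underside lies flat on the stand, 15 mm below this point.
- plank_handle (a point): Centre of the grip bar of the steel bow handle near the plank's inner end: a round bar 12 mm thick, 100 mm long, running across the plank (along the plank's x), its axis 45 mm above the plank's top and clear beneath; 110 mm inward of (behind) the line. z up, y outward along the plank.
- stand_edge (a point): Middle of the upper end edge, at the robot's left, of the fixed packing stand (grey shelf on a pipe frame, 260 mm wide, 340 mm long, top 90 mm above the table). y points outward, square to this edge, the way the plank is slid; z up.
- tape_roll_c (a point): Bystander: roll of packing tape lying on the table to the right of the stand, 104 mm across, 48 mm tall; this point is at its centre.
- tape_gun: Bystander: hand tape dispenser lying on its side on the table, about 130 by 180 mm, 54 mm tall; origin under the middle of its roll.
- marker: Bystander: marker pen, 130 mm long, 18 mm thick, lying on the stand between the plank and the stand's side towards the robot; origin under its middle.
- cutter: Bystander: carton knife, 150 mm long, 24 mm wide, 13 mm thick, lying on the stand between the plank and the stand's side away from the robot; origin under its middle.

How it is judged:
On the way, in this order (a step that is already met when the one before it is completed fails the run):
1. both long flaps are folded shut, with the plank not yet slid out to its line (value of joint each of flap_near, flap_far below 0.15 rad and y of plank_mark in the frame of stand_edge below -0.05 m), for 0.2 s.
2. the plank's line has reached the stand's end edge (y of plank_mark in the frame of stand_edge between -0.008 and 0.008 m), for 0.2 s.
At the end, for the whole second after the job is handed in: The plank's line is within 8 mm of the stand's end edge; the plank is square (0.12 rad), level (0.07 rad), at rest on the stand and held by the robot; both long flaps are shut (0.2 rad) and the carton stands upright on the plank within 35 mm of its place (all of step 2 and x of plank_mark in the frame of stand_edge between -0.05 and 0.05 m and z of plank_mark in the frame of stand_edge between 0.007 and 0.023 m and angle between plank_mark's own z axis and vertical below 0.07 rad and angle between the y axis of plank_mark and the y axis of stand_edge, either way round below 0.12 rad and contact force between plank and stand above 0.5 N and contact force between any of the fingers, the arm and plank above 0.5 N and linear speed of plank below 0.02 m/s and value of joint each of flap_near, flap_far below 0.2 rad and y of carton_centre in the frame of plank_mark between 0.075 and 0.145 m and x of carton_centre in the frame of plank_mark between -0.035 and 0.035 m and z of carton_centre in the frame of plank_mark between 0.04 and 0.06 m); the arm keeps its last pose, push and grip.
It fails at once if the plank tips (angle between plank_mark's own z axis and vertical above 0.2 rad).
It fails at once if the carton tips (angle between carton_centre's own z axis and vertical above 0.3 rad).
It fails at once if another thing is pushed out of its place (more than 40 mm) (distance of any of tape_roll_c, tape_gun, marker, cutter from where it was at the start of the episode above 0.04 m).
It also fails if it takes over 59 s, if anything falls off the work surface, if the arm or the gripper's body presses on something with over 40 N, if the wrist force passes 120 N, or if a joint passes its speed limit or range.

### The arm

A 6-joint arm with a two-finger parallel gripper is mounted at the origin on the work surface. World frame = base frame: x ahead of the robot, y to its left, z up, the work surface at z = 0. Lengths are in m, angles in rad, forces in N, time in s.
With the tool pointing down it reaches from about 0.3 to 0.775 m from the base axis. Payload 14.6 kg.
Tool frame: the origin (TCP) lies midway between the tips of the shut fingers; the grasp point (between the pads) lies 19 mm behind it; z points along the fingers, x is the direction in which the jaws open and shut, and the axes are right-handed (so a half turn about z gives the same grasp; the last joint's range is limited). The gripper opens to 85 mm and grips with 20 to 120 N. Pads are 22 mm wide; open, the fingers measure 114 mm over their backs; the gripper's body (76 mm by 85 mm) begins 54 mm behind the grasp point. The pads swing forward as they close: fully open they stand 13 mm farther back than shut.
Start: joints at [-1.389, 0.3, 1.521, -0, 1.321, -0.067], TCP at [0.135, -0.533, 0.208] pointing down, gripper open.
Joint ranges: [-3.03, 3.03], [-0.79, 2.21], [0.23, 2.52], [-1.04, 4.18], [0, 3.07], [-2.55, 2.55]. Speed limits (rad/s): [2.22, 2.22, 2.57, 3.14, 3.14, 3.14].

### API

Orientations are given as a unit quaternion [x, y, z, w].
In Python, from station import robot, optics, ticket gives the robot as it stands.
- The arm moves only by the tool jog_arm, never from a script. Its argument "moves" is a list of rows, each a list of 3 entries, a list of its own where there are three numbers: the shift along the tool's x, y, z in cm, then the turn, a rotation vector about the tool's x, y, z in degrees, then the finger opening in cm, from 0 to 8.54. In form: [[[x, y, z], [wx, wy, wz], fingers], ...]. A call has 1 to 8 rows; each row shifts and turns the commanded pose from where the row before left it, along the tool's axes as they then stand; what a row does not reach is not made up. A row lasts 1/8 s, in which the tool goes at most 62.5 mm and 10.7 degrees, less where a joint would pass 70% of its speed; a pose out of reach is approached as far as the arm can. A call with a gripper value outside its range is refused whole. The fingers move at their own pace and stop on an object; "newtons" is the grip in N (left out, the last holds). Time passes only in rows, so rows that do not move let the fingers close. It gives the time, the measured TCP pose, the force and the opening at its end, in the units of the state.
- robot.observe(): the state, without advancing time (a new reading comes with each control period).
- optics.read_camera(name): name is "scene" or "side" or "wrist"; returns a dict with "pixels" (420x560x3 uint8, blue, green, red), "intrinsics" (3x3 intrinsics, pixels), "world_to_cam" (4x4, takes a point from world to camera coordinates); the wrist camera has in their place "hand_eye" (4x4, takes a point from camera to tool coordinates, whose origin is the TCP and whose axes are the tool frame's). Camera axes: x right, y up, looking along -z (the intrinsics and any distortion apply to the point x, -y, -z); pixel columns grow to the right and rows downward; lengths in m; the calibration is good to about 2 mm. A picture is of the moment at which its call begins: read the wrist's pose just before it. There is no depth.
- ticket.hand_in(): hands the job in, once; it reports no verdict.
The state is a dict: "time": time; "joint_positions": joint angles; "joint_vel": joint speeds; "tau": joint torques, N m; "tool_pos": TCP position; "orientation": TCP orientation; "contact_force": force on the tool from outside, world axes, zero at the start; "wrist_torque": the same for the moment, N m; "opening": opening from 0.0 (shut) to 1.0 (fully open).
Only numpy, scipy, OpenCV 4.12 (cv2) and the standard library are available. Lean on these libraries where they do the work, as an engineer would, in place of code of your own. Each camera call takes 0.05 s, during which the arm holds its last target.

## Working session

There is one attempt and no reset: what is moved stays moved. The work goes in short steps, Python scripts to look and compute and a tool call to move; the robot and the scene stay as the last step left them, time stands still between calls to the robot, and variables do not carry over. Pictures are saved under pics/ and viewed, and the job is handed in when it is done.

Besides the shell and the picture viewer there is one more tool, called after "Request:" by a JSON object that holds its "fn" and its "kwargs", one argument or row to a line. jog_arm: Moves the arm, as the interface text tells. Its arguments: {"type":"object","properties":{"moves":{"type":"array"},"newtons":{"type":"number"}},"required":["moves"]}

```bash
mkdir -p pics; ls; python3 - <<'E'
from station import robot, optics, ticket
import cv2
s=robot.observe(); print(s)
for n in ("scene","side","wrist"):
    c=optics.read_camera(n); cv2.imwrite(f"pics/a_{n}.png",c["pixels"])
    print(n,c["intrinsics"].tolist() if hasattr(c["intrinsics"],'tolist') else c["intrinsics"]); print({k:v for k,v in c.items() if k not in("pixels","intrinsics")})
E
```

```text
pics
{'time': 0.0, 'joint_positions': array([-1.38861935e+00,  3.00510818e-01,  1.52158224e+00,  1.10293793e-05,
        1.32071275e+00, -6.66262155e-02]), 'joint_vel': array([ 0.0025628 , -0.00116557, -0.00065284, -0.00089753,  0.00105631,
       -0.00102454]), 'tau': array([-4.17250185e-04, -5.43498051e+01, -3.61791873e+01, -9.78546132e-05,
        4.03125276e-03,  2.99715077e-05]), 'tool_pos': array([ 0.13537216, -0.5328067 ,  0.20699906]), 'orientation': array([ 7.89379843e-01, -6.13904793e-01, -4.49413829e-04, -4.07422424e-04]), 'contact_force': array([ 1.4434877 ,  0.22772613, -0.77773798]), 'wrist_torque': array([0.06711465, 0.0087132 , 0.00782259]), 'opening': 1.0003003030975992}
scene [[418.5938005206343, 0.0, 284.4278207911509], [0.0, 418.5938005206343, 205.45555035151017], [0.0, 0.0, 1.0]]
{'world_to_cam': array([[-4.91823992e-01,  8.70694038e-01,  1.02593082e-03,
         2.97874718e-01],
       [-5.26108706e-01, -2.98118486e-01,  7.96451504e-01,
         1.36621930e-01],
       [ 6.93771425e-01,  3.91174207e-01,  6.04701537e-01,
        -1.31568598e+00],
       [ 0.00000
[... 219 characters left out ...]
8, -0.51150423, -0.01834198,  0.41690468],
       [ 0.24959575, -0.44995048,  0.85746518, -0.26017188],
       [-0.44685005,  0.73205737,  0.51421498, -0.99987229],
       [ 0.        ,  0.        ,  0.        ,  1.        ]])}
wrist [[343.04154948583584, 0.0, 283.71166333338704], [0.0, 343.04154948583584, 207.47895995767504], [0.0, 0.0, 1.0]]
{'hand_eye': array([[ 9.99999929e-01,  3.56397814e-04, -1.18738028e-04,
        -2.98637812e-04],
       [ 3.04133039e-04, -9.53629036e-01, -3.00984335e-01,
        -7.72582259e-02],
       [-2.20502190e-04,  3.00984278e-01, -9.53629077e-01,
        -1.66912324e-01],
       [ 0.00000000e+00,  0.00000000e+00,  0.00000000e+00,
         1.00000000e+00]])}
```

View pics/a_scene.png

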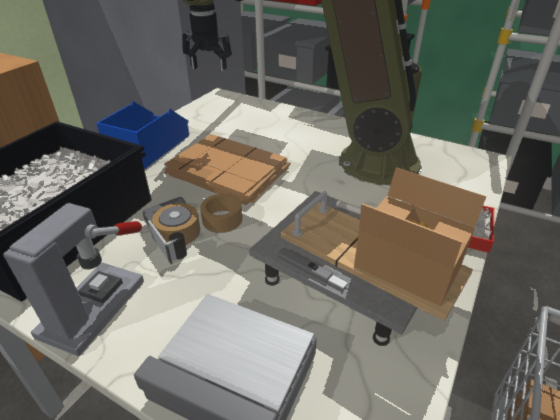

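View pics/a_side.png

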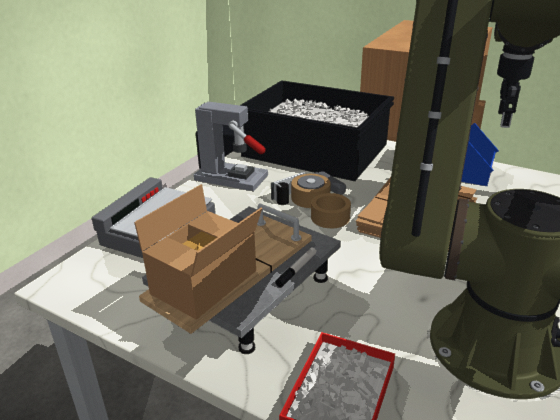

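View pics/a_wrist.png

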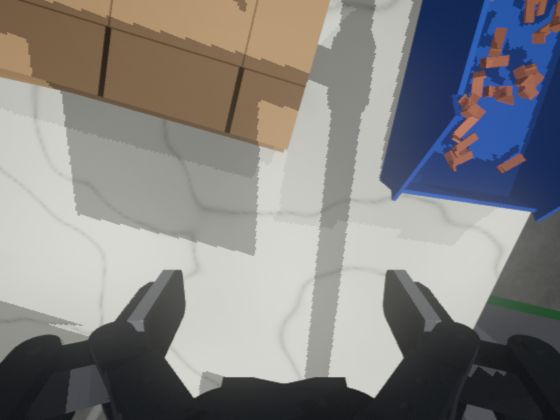

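The scene view shows the stand, with the carton at about (420,240) and the bow handle at about (310,215). The side view shows the carton at (200,260) with both flaps open, and the pen on the near side. I'll enlarge both views to pick out the corners.

```bash
python3 - <<'E'
import cv2
a=cv2.imread('pics/a_scene.png')[160:360,240:507]; cv2.imwrite('pics/b_scene.png',cv2.resize(a,None,fx=2.99,fy=2.99,interpolation=cv2.INTER_CUBIC))
a=cv2.imread('pics/a_side.png')[175:360,125:365]; cv2.imwrite('pics/b_side.png',cv2.resize(a,None,fx=3.2,fy=3.2,interpolation=cv2.INTER_CUBIC))
E
```

```text
(no output)
```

View pics/b_scene.png

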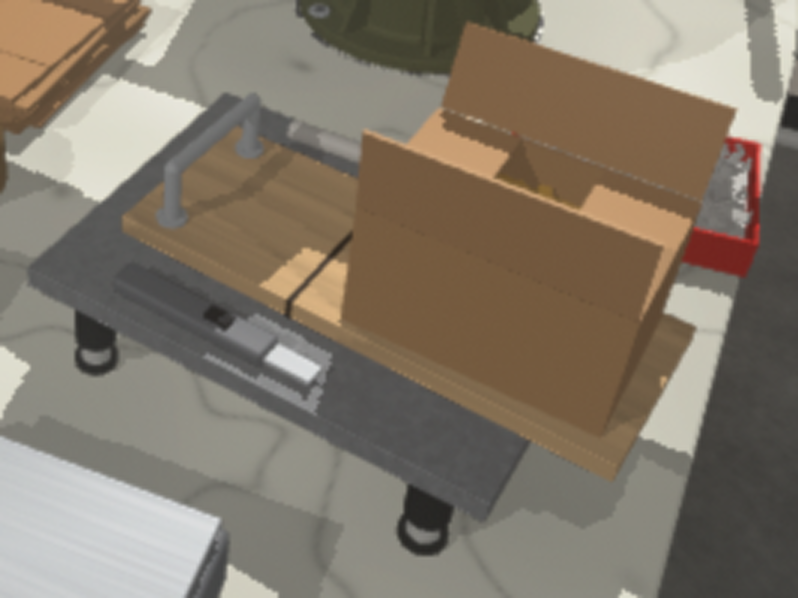

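View pics/b_side.png

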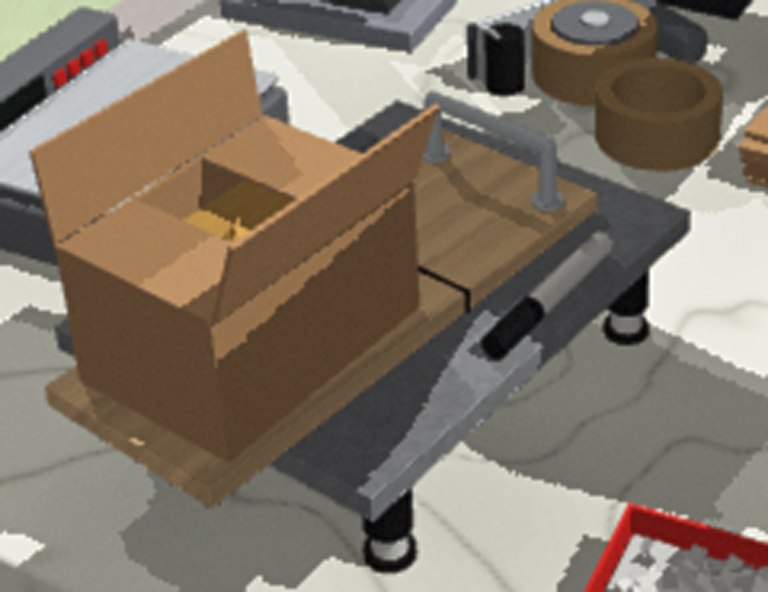

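```bash
cat > h.py <<'E'
import numpy as np, cv2
from station import robot, optics
K={};T={}
def load(n):
    c=optics.read_camera(n); K[n]=np.array(c["intrinsics"]);T[n]=np.array(c["world_to_cam"]);return c["pixels"]
def ray(n,u,v):
    d=np.linalg.inv(K[n])@[u,v,1]; d=np.array([d[0],-d[1],-d[2]])
    R=T[n][:3,:3]; o=-R.T@T[n][:3,3]; return o,R.T@d
def onz(n,u,v,z):
    o,d=ray(n,u,v); return o+d*(z-o[2])/d[2]
def tri(p,q):
    o1,d1=ray('scene',*p);o2,d2=ray('side',*q)
    A=np.stack([d1,-d2],1); s=np.linalg.lstsq(A,o2-o1,rcond=None)[0]
    a=o1+d1*s[0];b=o2+d2*s[1]; return (a+b)/2,np.linalg.norm(a-b)
def proj(n,P):
    c=T[n][:3,:3]@np.asarray(P)+T[n][:3,3]; w=K[n]@[c[0],-c[1],-c[2]]; return w[:2]/w[2]
E
python3 - <<'E'
from h import *
np.set_printoptions(precision=4,suppress=True)
load('scene');load('side')
S=lambda u,v:(240+u/2.99,160+v/2.99)
D=lambda u,v:(125+u/3.2,175+v/3.2)
for n,u,v,z in [('plank in +x',123,222,.105),('plank out +x',612,468,.105),('plank out -x',693,330,.105),('mark+x',289,305,.105),('mark mid',352,235,.105),('st -y+x',32,272,.09),('st -y-x',230,95,.09),('st +y+x',487,510,.09),('hand+x',172,170,.15),('hand-x',257,100,.15),('cart +x+y',603,430,.105),('cart +x-y',343,320,.105),]:
    print(n,onz('scene',*S(u,v),z))
print()
for n,u,v,z in [('plank out +x',47,395,.105),('plank out -x',208,492,.105),('mark-x',468,295,.105),('plank in -x',597,197,.105),('st +y-x',370,500,.09),('st -y-x',690,215,.09),('hand+x',430,98,.15),('hand-x',552,145,.15),('cart -x+y',232,460,.105),('cart+x+y',83,380,.105),('cart-x-y',418,305,.105)]:
    print(n,onz('side',*D(u,v),z))
print()
for n,p,q in [('far free +y',(661,247),(35,152)),('far free -y',(367,133),(247,32)),('near free -y',(470,25),(437,108)),('near free +y',(735,110),(230,247)),('far hinge +y',(640,315),(60,243)),('far hinge -y',(357,208),(260,120)),('near hinge +y',(700,205),(212,325)),('near hinge -y',(443,107),(413,185))]:
    print(n,*tri(S(*p),D(*q)))
E
```

```text
plank in +x [ 0.5548 -0.0368  0.105 ]
plank out +x [0.6018 0.3112 0.105 ]
plank out -x [0.4661 0.3318 0.105 ]
mark+x [0.5726 0.0982 0.105 ]
mark mid [0.4881 0.1087 0.105 ]
st -y+x [ 0.6162 -0.074   0.09  ]
st -y-x [ 0.3589 -0.0476  0.09  ]
st +y+x [0.6528 0.2566 0.09  ]
hand+x [ 0.536  -0.0087  0.15  ]
hand-x [0.4325 0.0071 0.15  ]
cart +x+y [0.5765 0.3004 0.105 ]
cart +x-y [0.568 0.134 0.105]

plank out +x [0.59   0.3192 0.105 ]
plank out -x [0.4584 0.3352 0.105 ]
mark-x [0.4269 0.1185 0.105 ]
plank in -x [ 0.4074 -0.0172  0.105 ]
st +y-x [0.3887 0.2846 0.09  ]
st -y-x [ 0.3523 -0.0485  0.09  ]
hand+x [ 0.5348 -0.01    0.15  ]
hand-x [0.4314 0.0023 0.15  ]
cart -x+y [0.4626 0.3092 0.105 ]
cart+x+y [0.5809 0.2988 0.105 ]
cart-x-y [0.4486 0.1423 0.105 ]

far free +y [0.589  0.297  0.2589] 0.0017492633027630055
far free -y [0.5719 0.1327 0.2591] 0.0019366972404554503
near free -y [0.4258 0.1477 0.2557] 0.0015164895703945846
near free +y [0.4433 0.3118 0.257 ] 3.657123425625616e-05
far hinge +y [0.5802 0.2985 0.2029] 0.0009361140775218761
far hinge -y [0.5677 0.1327 0.1987] 0.0004403932989344204
near hinge +y [0.4635 0.3107 0.1991] 0.000731012631026281
near hinge -y [0.4443 0.1458 0.1989] 0.0031493832882029875
```

```bash
cat >> h.py <<'E'
from scipy.spatial.transform import Rotation as Ro
def plan(wps,f,step=.055):
    """wps: (xyz, yawdeg of tool x). prints rows"""
    s=robot.observe(); p=s['tool_pos'];R=Ro.from_quat(s['orientation'])
    print('now',np.round(p,4),'F',np.round(s['contact_force'],1),'t',s['time'],'op',round(s['opening'],3))
    for x,yaw in wps:
        a=np.radians(yaw);tx=np.array([np.cos(a),np.sin(a),0]);tz=np.array([0,0,-1.]);Rt=Ro.from_matrix(np.stack([tx,np.cross(tz,tx),tz],1))
        x=np.array(x);n=max(1,int(np.ceil(max(np.linalg.norm(x-p)/step,(R.inv()*Rt).magnitude()/np.radians(9)))))
        p0=p;rv=(R.inv()*Rt).as_rotvec()/n
        for i in range(n):
            d=R.inv().apply((x-p0)/n); 
            print([np.round(d*100,2).tolist(),np.round(np.degrees(rv),1).tolist(),f]); R=R*Ro.from_rotvec(rv)
        p=x
E
python3 - <<'E'
from h import *
plan([((.2,-.5,.34),-80),((.42,-.3,.34),-90),((.42,0,.34),-97),((.395,.2325,.34),-97)],0)
E
```

```text
now [ 0.1354 -0.533   0.2073] F [0.6 0.2 0.3] t 0.25 op 1.0
[[-0.54, -2.36, -4.42], [-0.0, 0.0, 1.4], 0]
[[-0.59, -2.34, -4.42], [-0.0, 0.0, 1.4], 0]
[[-0.65, -2.33, -4.42], [-0.0, 0.0, 1.4], 0]
[[-2.65, -4.19, 0.0], [-0.0, -0.0, 1.7], 0]
[[-2.77, -4.11, 0.0], [-0.0, -0.0, 1.7], 0]
[[-2.89, -4.03, 0.0], [-0.0, -0.0, 1.7], 0]
[[-3.0, -3.94, 0.0], [-0.0, -0.0, 1.7], 0]
[[-3.11, -3.85, 0.0], [-0.0, -0.0, 1.7], 0]
[[-3.23, -3.76, 0.0], [-0.0, -0.0, 1.7], 0]
[[-5.0, 0.0, -0.0], [0.0, -0.0, 1.2], 0]
[[-5.0, 0.1, -0.0], [0.0, -0.0, 1.2], 0]
[[-5.0, 0.2, -0.0], [0.0, -0.0, 1.2], 0]
[[-4.99, 0.31, -0.0], [0.0, -0.0, 1.2], 0]
[[-4.98, 0.41, -0.0], [0.0, -0.0, 1.2], 0]
[[-4.97, 0.51, -0.0], [0.0, -0.0, 1.2], 0]
[[-4.55, 1.06, -0.0], [-0.0, 0.0, -0.0], 0]
[[-4.55, 1.06, -0.0], [-0.0, 0.0, -0.0], 0]
[[-4.55, 1.06, -0.0], [-0.0, 0.0, -0.0], 0]
[[-4.55, 1.06, -0.0], [-0.0, 0.0, -0.0], 0]
[[-4.55, 1.06, -0.0], [-0.0, 0.0, -0.0], 0]
```

Request:
{"fn": "jog_arm", "kwargs": {
  "moves": [
    [[-0.6, -2.3, -4.4], [0, 0, 1.5], 0],
    [[-0.6, -2.3, -4.4], [0, 0, 1.5], 0],
    [[-0.6, -2.3, -4.4], [0, 0, 1.5], 0],
    [[-2.7, -4.2, 0], [0, 0, 1.7], 0],
    [[-2.8, -4.1, 0], [0, 0, 1.7], 0],
    [[-2.9, -4.0, 0], [0, 0, 1.7], 0],
    [[-3.0, -3.9, 0], [0, 0, 1.7], 0],
    [[-3.1, -3.8, 0], [0, 0, 1.7], 0]
  ],
  "newtons": 40
}}

```text
time: 1.25
tool_pos: [0.3825, -0.3326, 0.3396]
orientation: [0.714, -0.7, 0.0, -0.0]
contact_force: [0.3, -0.6, -0.7]
opening: 0.0
```

Request:
{"fn": "jog_arm", "kwargs": {
  "moves": [
    [[-3.2, -3.8, 0], [0, 0, 1.7], 0],
    [[-5, 0, 0], [0, 0, 1.2], 0],
    [[-5, 0.1, 0], [0, 0, 1.2], 0],
    [[-5, 0.2, 0], [0, 0, 1.2], 0],
    [[-5, 0.3, 0], [0, 0, 1.2], 0],
    [[-5, 0.4, 0], [0, 0, 1.2], 0],
    [[-5, 0.5, 0], [0, 0, 1.2], 0],
    [[0, 0, 0], [0, 0, 0], 0]
  ]
}}

```text
time: 2.25
tool_pos: [0.4217, 0.0019, 0.3397]
orientation: [-0.66, 0.751, -0.0, 0.0]
contact_force: [-0.6, 0.2, -0.2]
opening: 0.003
```

```bash
python3 - <<'E'
from h import *
plan([((.395,.2325,.32),-97),((.395,.2325,.228),-97)],0)
E
```

```text
now [0.4217 0.0019 0.3397] F [-0.6  0.2 -0.2] t 2.25 op 0.003
[[-4.5, 1.13, 0.4], [-0.0, 0.0, -0.1], 0]
[[-4.51, 1.12, 0.39], [-0.0, 0.0, -0.1], 0]
[[-4.51, 1.11, 0.39], [-0.0, 0.0, -0.1], 0]
[[-4.51, 1.11, 0.39], [-0.0, 0.0, -0.1], 0]
[[-4.51, 1.1, 0.39], [-0.0, 0.0, -0.1], 0]
[[-0.0, -0.0, 4.6], [0.0, -0.0, -0.0], 0]
[[-0.0, -0.0, 4.6], [0.0, -0.0, -0.0], 0]
```

Request:
{"fn": "jog_arm", "kwargs": {
  "moves": [
    [[-4.5, 1.1, 0.4], [0, 0, 0], 0],
    [[-4.5, 1.1, 0.4], [0, 0, 0], 0],
    [[-4.5, 1.1, 0.4], [0, 0, 0], 0],
    [[-4.5, 1.1, 0.4], [0, 0, 0], 0],
    [[-4.5, 1.1, 0.4], [0, 0, 0], 0],
    [[0, 0, 4.5], [0, 0, 0], 0],
    [[0, 0, 4.5], [0, 0, 0], 0],
    [[0, 0, 0], [0, 0, 0], 0]
  ]
}}

```text
time: 3.25
tool_pos: [0.3966, 0.2287, 0.2275]
orientation: [-0.658, 0.753, 0.001, -0.003]
contact_force: [0.9, -0.3, 1.3]
opening: 0.002
```

```bash
python3 - <<'E'
from h import *
cv2.imwrite('pics/c_side.png',load('side'))
plan([((.43,.229,.230),-97),((.455,.2265,.230),-97),((.48,.2238,.228),-97),((.49,.2230,.22),-97),((.498,.222,.209),-97)],0,.02)
E
```

```text
now [0.3976 0.2292 0.2299] F [0.1 0.3 0.5] t 3.3 op 0.003
[[-0.21, -1.61, -0.01], [0.0, -0.0, -0.3], 0]
[[-0.2, -1.61, -0.01], [0.0, -0.0, -0.3], 0]
[[-0.03, -1.26, 0.0], [-0.0, 0.0, 0.0], 0]
[[-0.03, -1.26, 0.0], [-0.0, 0.0, 0.0], 0]
[[-0.02, -1.26, 0.1], [-0.0, 0.0, 0.0], 0]
[[-0.02, -1.26, 0.1], [-0.0, 0.0, 0.0], 0]
[[-0.04, -1.0, 0.8], [-0.0, -0.0, 0.0], 0]
[[0.0, -0.81, 1.1], [-0.0, 0.0, 0.0], 0]
```

View pics/c_side.png

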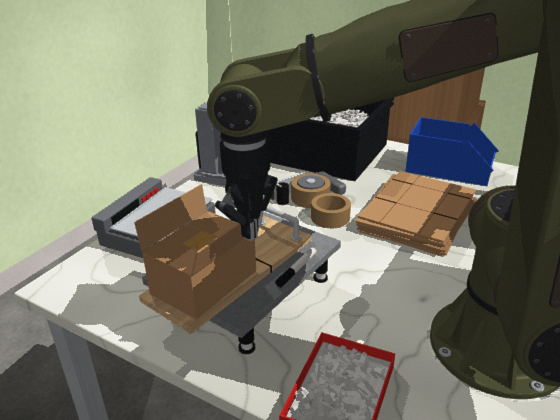

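```bash
python3 - <<'E'
from h import *
a=load('side'); b=load('scene')
print(proj('side',robot.observe()['tool_pos']),proj('scene',robot.observe()['tool_pos']))
o=np.hstack([cv2.resize(a[130:340,110:350],None,fx=1.65,fy=1.65),cv2.resize(b[120:330,290:530],None,fx=1.65,fy=1.65)]);cv2.imwrite('pics/d.png',o)
E
```

```text
[249.63971896 247.29440134] [440.73573499 183.19699376]
```

View pics/d.png

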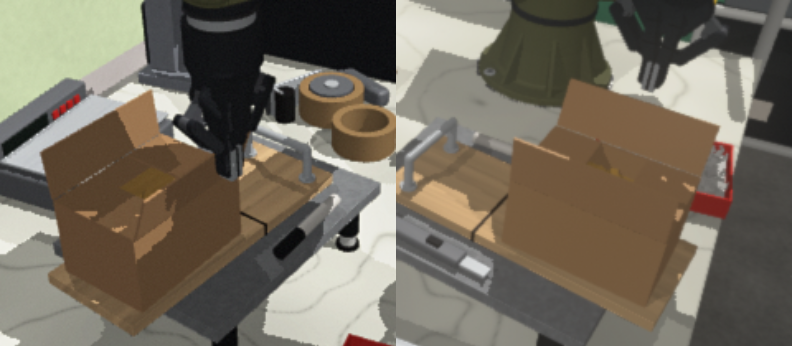

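The near flap still stands at about (415,130) in the right-hand panel. The shut fingers are outside it at scene pixel (441,183), so I can push.

Request:
{"fn": "jog_arm", "kwargs": {
  "moves": [
    [[-0.2, -1.6, 0], [0, 0, 0], 0],
    [[-0.2, -1.6, 0], [0, 0, 0], 0],
    [[0, -1.3, 0], [0, 0, 0], 0],
    [[0, -1.3, 0], [0, 0, 0], 0],
    [[0, -1.3, 0.1], [0, 0, 0], 0],
    [[0, -1.3, 0.1], [0, 0, 0], 0],
    [[0, -1.0, 0.7], [0, 0, 0], 0],
    [[0, -0.8, 1.0], [0, 0, 0], 0]
  ]
}}

```text
time: 4.4
tool_pos: [0.4996, 0.2201, 0.21]
orientation: [-0.658, 0.753, -0.0, 0.0]
contact_force: [0.0, -0.4, 0.7]
opening: 0.002
```

```bash
python3 - <<'E'
from h import *
a=load('side'); b=load('scene')
o=np.hstack([cv2.resize(a[130:340,110:350],None,fx=1.65,fy=1.65),cv2.resize(b[120:330,290:530],None,fx=1.65,fy=1.65)]);cv2.imwrite('pics/e.png',o)
plan([((.50,.222,.208),-97),((.5,.222,.32),-97),((.57,.22,.335),-97),((.640,.209,.31),-97),((.640,.209,.228),-97)],0,.058)
E
```

```text
now [0.499  0.2199 0.2089] F [-0.9  1.1  0.2] t 4.5 op 0.0
[[-0.22, -0.07, 0.09], [0.1, -0.1, -0.7], 0]
[[-0.0, -0.0, -5.6], [-0.0, 0.0, 0.0], 0]
[[-0.0, -0.0, -5.6], [-0.0, 0.0, 0.0], 0]
[[-0.33, -3.49, -0.75], [0.0, -0.0, 0.0], 0]
[[-0.33, -3.49, -0.75], [0.0, -0.0, 0.0], 0]
[[0.12, -3.54, 1.25], [-0.0, 0.0, 0.0], 0]
[[0.12, -3.54, 1.25], [-0.0, 0.0, 0.0], 0]
[[-0.0, -0.0, 4.1], [0.0, -0.0, 0.0], 0]
[[-0.0, -0.0, 4.1], [0.0, -0.0, 0.0], 0]
```

View pics/e.png

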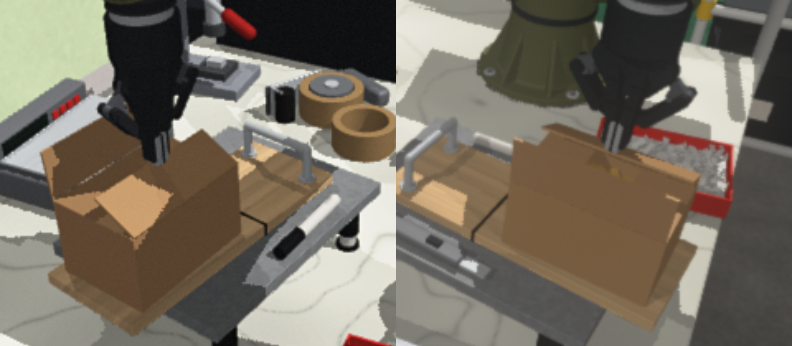

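```bash
python3 - <<'E'
from h import *
a=load('side'); b=load('scene')
o=np.hstack([cv2.resize(a[185:300,130:265],None,fx=2.9,fy=2.9,interpolation=2),cv2.resize(b[180:295,355:490],None,fx=2.9,fy=2.9,interpolation=2)]);cv2.imwrite('pics/f.png',o)
E
```

```text
(no output)
```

View pics/f.png

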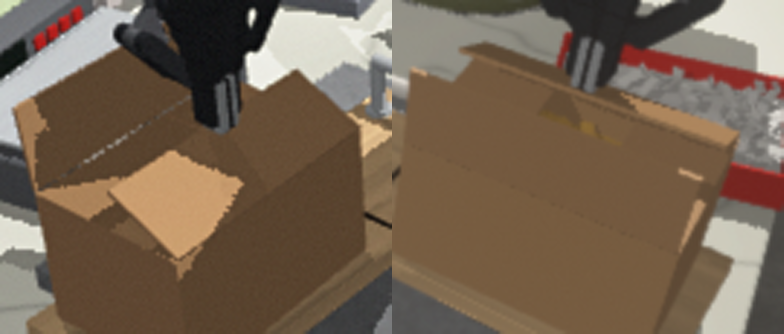

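```bash
python3 - <<'E'
from h import *
load('side');load('scene')
print(tri((378.4,195.5),(231.7,209.8)),tri((473.3,226.6),(168,250.5)))
for r in (0,.3,.5,.8):
  for h,e in (((.4445,.144,.205),-1),((.4625,.310,.205),1)):
    P=np.array(h)+.059*np.array([np.cos(r)*.995,-np.cos(r)*.1,np.sin(r)])
    print(r,proj('scene',P),proj('side',P))
E
```

```text
(array([0.4973089 , 0.13966986, 0.23064326]), np.float64(0.0032595258657965014)) (array([0.50937418, 0.30815619, 0.23541675]), np.float64(0.000998895547064644))
0 [375.11148808 208.64902313] [231.00821939 219.3551169 ]
0 [464.84654438 243.69912463] [166.72397805 261.59692011]
0.3 [376.96311173 200.53217192] [231.47190399 212.05431979]
0.3 [468.03012263 235.12803947] [166.50402425 253.85771778]
0.5 [378.82128877 194.62769882] [232.94375376 207.88889362]
0.5 [470.55996127 228.74630247] [167.58127655 249.53419949]
0.8 [382.34072668 185.7178573 ] [236.80898023 203.12683803]
0.8 [474.672773   218.92241404] [170.99510105 244.76111045]
```

```bash
python3 - <<'E'
from h import *
load('side');load('scene')
p=robot.observe()['tool_pos'];print(p,[ (dz,proj('side',p+[0,0,dz]),proj('scene',p+[0,0,dz])) for dz in (0,.01,.02,.03)])
c=load('wrist');cv2.imwrite('pics/g.png',optics.read_camera('wrist')['pixels'])
E
```

```text
[0.49883229 0.2203572  0.2109394 ] [(0, array([206.5815456 , 238.34788465]), array([419.89686222, 218.47408191])), (0.01, array([206.09499152, 233.74302921]), array([420.995111  , 214.13275066])), (0.02, array([205.60312946, 229.08793799]), array([422.11121796, 209.72082676])), (0.03, array([205.1058721 , 224.38178442]), array([423.24562225, 205.23657429]))]Traceback (most recent call last):
  File "<stdin>", line 4, in <module>
  File "h.py", line 5, in load
    c=optics.read_camera(n); K[n]=np.array(c["intrinsics"]);T[n]=np.array(c["world_to_cam"]);return c["pixels"]
                                                                          ~^^^^^^^^^^^^^^^^
KeyError: 'world_to_cam'
```

```bash
python3 - <<'E'
from h import *
cv2.imwrite('pics/g.png',optics.read_camera('wrist')['pixels'])
E
```

```text
(no output)
```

View pics/g.png

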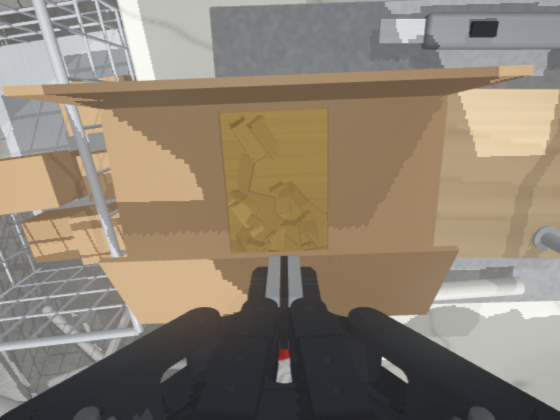

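```bash
python3 - <<'E'
import cv2
a=cv2.imread('pics/g.png')[200:340,190:380];cv2.imwrite('pics/g2.png',cv2.resize(a,None,fx=4,fy=4,interpolation=2))
E
```

```text
(no output)
```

View pics/g2.png

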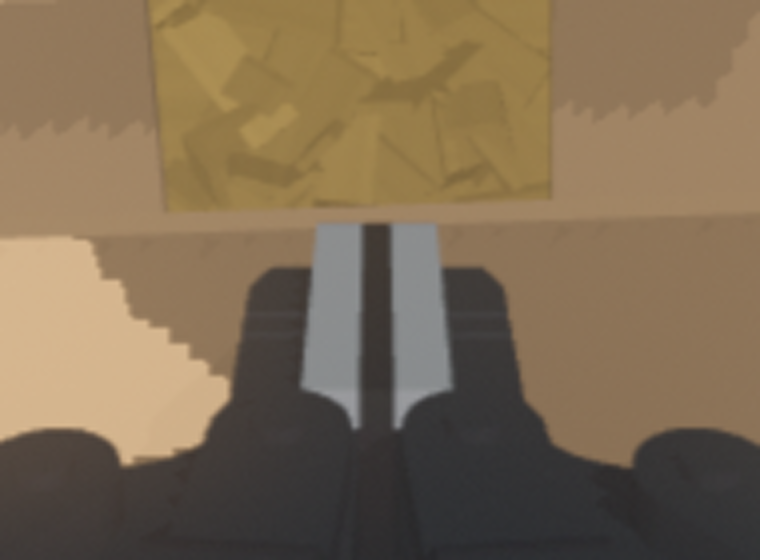

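Request:
{"fn": "jog_arm", "kwargs": {
  "moves": [
    [[0, 0, -3], [0, 0, 0], 0],
    [[0, 0, -3], [0, 0, 0], 0],
    [[0, 0, 0], [0, 0, 0], 0]
  ]
}}

```text
time: 5.28
tool_pos: [0.4995, 0.2205, 0.273]
orientation: [-0.658, 0.753, -0.001, 0.002]
contact_force: [0.2, -0.1, -0.9]
opening: -0.001
```

```bash
cat >> h.py <<'E'
def look(name):
    a=load('side'); b=load('scene')
    o=np.hstack([cv2.resize(a[185:300,130:265],None,fx=2.9,fy=2.9,interpolation=2),cv2.resize(b[180:295,355:490],None,fx=2.9,fy=2.9,interpolation=2)]);cv2.imwrite(name,o)
E
python3 - <<'E'
from h import *
look('pics/h.png');print(robot.observe()['tool_pos'])
E
```

```text
[0.49879857 0.22019406 0.27024994]
```

View pics/h.png

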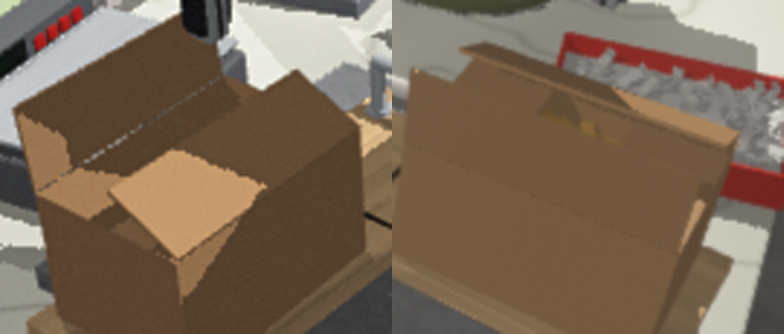

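```bash
python3 - <<'E'
from h import *
cv2.imwrite('pics/i.png',cv2.resize(optics.read_camera('wrist')['pixels'][180:320,190:380],None,fx=4,fy=4,interpolation=2))
a=load('side'); b=load('scene')
p=robot.observe()['tool_pos'];print(p,proj('side',p),proj('scene',p))
o=np.hstack([cv2.resize(a[120:240,150:285],None,fx=2.9,fy=2.9,interpolation=2),cv2.resize(b[110:230,355:490],None,fx=2.9,fy=2.9,interpolation=2)]);cv2.imwrite('pics/i2.png',o)
E
```

```text
[0.49871928 0.22013331 0.26967705] [203.77590778 210.52380533] [426.49792496 191.86062259]
```

View pics/i.png

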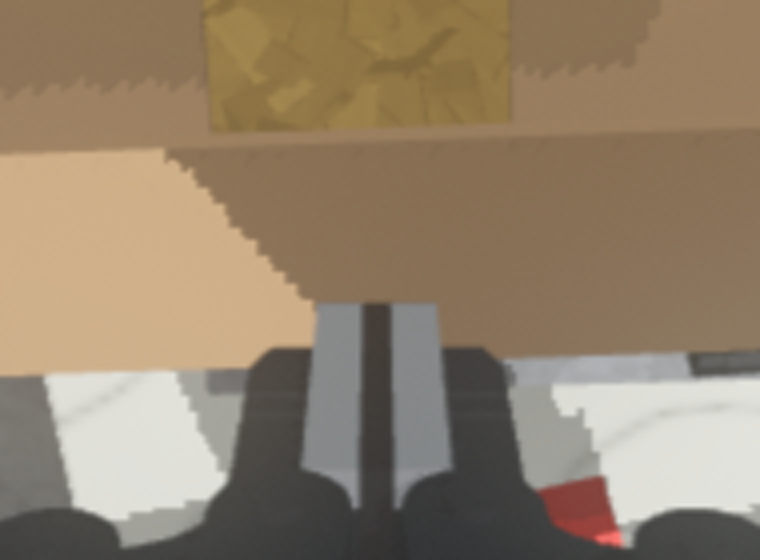

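View pics/i2.png

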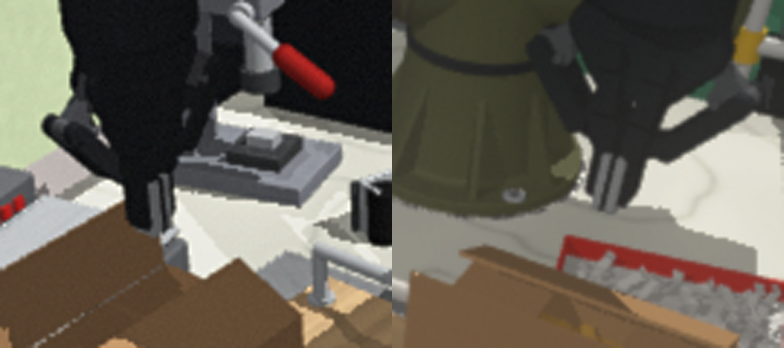

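```bash
python3 - <<'E'
from h import *
load('side'); load('scene')
print(tri((429.1,182.4),(203.4,201)),tri((428.5,183),(204.5,202)))
print(robot.observe()['tool_pos'])
E
```

```text
(array([0.49761624, 0.22011414, 0.28897863]), np.float64(0.00063785279990235)) (array([0.49628794, 0.21917062, 0.28676772]), np.float64(0.0008590833816242078))
[0.49878468 0.22017372 0.26992579]
```

Request:
{"fn": "jog_arm", "kwargs": {
  "moves": [
    [[0, 0, 3], [0, 0, 0], 0],
    [[0, 0, 2], [0, 0, 0], 0],
    [[0, 0, 1], [0, 0, 0], 0],
    [[0, 0, 1], [0, 0, 0], 0],
    [[0, 0, 0.5], [0, 0, 0], 0],
    [[0, 0, 0], [0, 0, 0], 0]
  ]
}}

```text
time: 6.38
tool_pos: [0.499, 0.2202, 0.1956]
orientation: [-0.658, 0.753, -0.0, -0.0]
contact_force: [-0.5, -0.0, 0.0]
opening: 0.004
```

```bash
python3 - <<'E'
from h import *
look('pics/j.png');s=robot.observe();print(s['tool_pos'],s['contact_force'])
E
```

```text
[0.49913136 0.22029216 0.19603491] [0.77779862 0.1576991  0.66079265]
```

View pics/j.png

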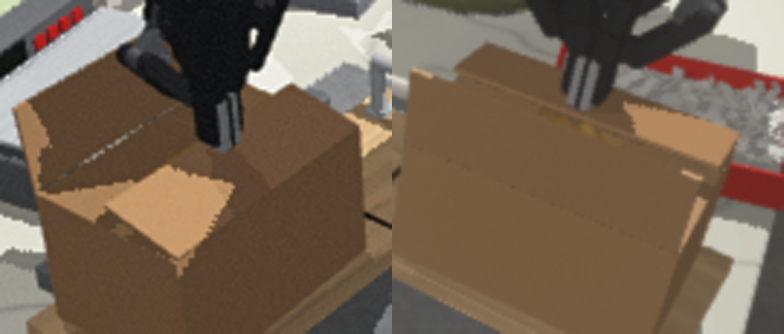

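Request:
{"fn": "jog_arm", "kwargs": {
  "moves": [
    [[0, 0, 0.3], [0, 0, 0], 0],
    [[0, 0, 0.2], [0, 0, 0], 0],
    [[0, 0, 0], [0, 0, 0], 0]
  ]
}}

```text
time: 6.85
tool_pos: [0.4989, 0.2202, 0.1904]
orientation: [-0.658, 0.753, 0.0, -0.0]
contact_force: [-0.4, -0.8, -0.1]
opening: -0.001
```

Request:
{"fn": "jog_arm", "kwargs": {
  "moves": [
    [[0, 0, 0.2], [0, 0, 0], 0],
    [[0, 0, 0], [0, 0, 0], 0]
  ]
}}

```text
time: 7.1
tool_pos: [0.4989, 0.2202, 0.1884]
orientation: [-0.658, 0.753, 0.0, -0.0]
contact_force: [0.1, 0.1, 0.2]
opening: -0.001
```

```bash
python3 - <<'E'
from h import *
look('pics/k.png');s=robot.observe();print(s['tool_pos'],s['contact_force'])
E
```

```text
[0.49893137 0.22021819 0.18854401] [-0.35529145  0.15536398 -0.21852336]
```

View pics/k.png

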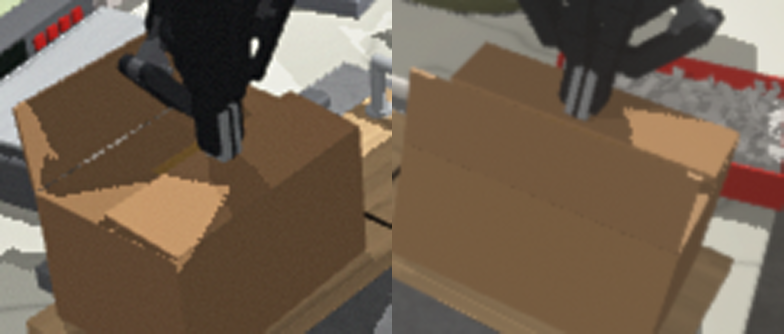

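Request:
{"fn": "jog_arm", "kwargs": {
  "moves": [
    [[0, 0, 0.2], [0, 0, 0], 0],
    [[0, 0, 0], [0, 0, 0], 0]
  ]
}}

```text
time: 7.45
tool_pos: [0.4989, 0.2202, 0.1864]
orientation: [-0.658, 0.753, 0.0, -0.0]
contact_force: [0.2, 0.5, -0.4]
opening: 0.002
```

Request:
{"fn": "jog_arm", "kwargs": {
  "moves": [
    [[0, 0, 0.2], [0, 0, 0], 0],
    [[0, 0, 0], [0, 0, 0], 0]
  ]
}}

```text
time: 7.7
tool_pos: [0.4989, 0.2202, 0.1844]
orientation: [-0.658, 0.753, 0.0, -0.0]
contact_force: [-0.4, -0.1, -0.3]
opening: 0.003
```

```bash
python3 - <<'E'
from h import *
look('pics/l.png');s=robot.observe();print(s['tool_pos'],s['contact_force'])
E
```

```text
[0.49896987 0.22022542 0.18457598] [ 0.25971972 -0.86684705 -0.03740053]
```

View pics/l.png

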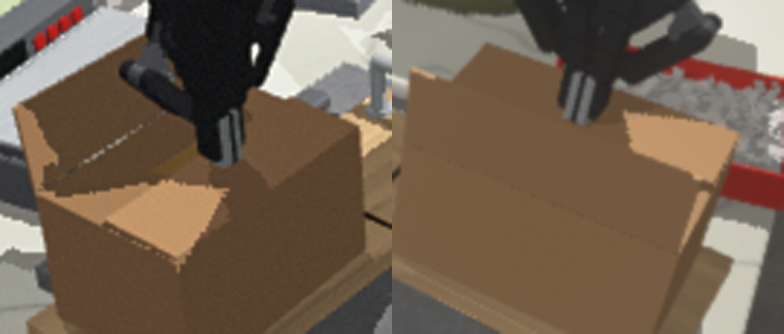

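Request:
{"fn": "jog_arm", "kwargs": {
  "moves": [
    [[0, 0, 0.15], [0, 0, 0], 0],
    [[0, 0, 0], [0, 0, 0], 0]
  ]
}}

```text
time: 8.05
tool_pos: [0.4989, 0.2202, 0.1829]
orientation: [-0.658, 0.753, 0.0, -0.0]
contact_force: [-0.1, 0.3, -1.1]
opening: -0.003
```

Request:
{"fn": "jog_arm", "kwargs": {
  "moves": [
    [[0, 0, 0.15], [0, 0, 0], 0],
    [[0, 0, 0], [0, 0, 0], 0]
  ]
}}

```text
time: 8.3
tool_pos: [0.4991, 0.2203, 0.1822]
orientation: [-0.658, 0.753, -0.0, 0.0]
contact_force: [-1.8, -0.6, 6.0]
opening: 0.002
```

```bash
python3 - <<'E'
from h import *
cv2.imwrite('pics/m.png',optics.read_camera('wrist')['pixels']);s=robot.observe();print(s['tool_pos'],s['contact_force'])
E
```

```text
[0.49906161 0.22026871 0.18218004] [-2.08571529 -0.66986092  6.39353532]
```

View pics/m.png

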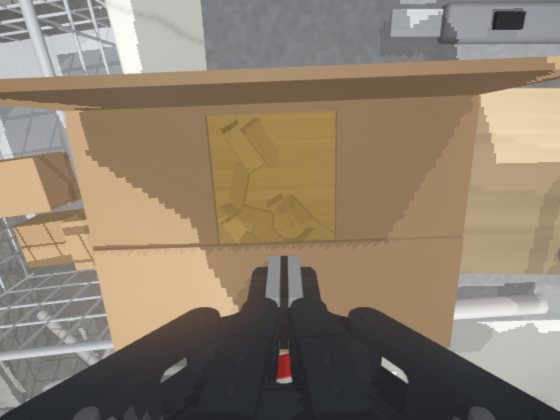

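The near flap lies flat, with a 6 N press at TCP z 0.182. The real fingertips sit about 22 mm behind the reported TCP, and I'll allow for that. The far flap is next.

```bash
python3 - <<'E'
from h import *
plan([((.499,.22,.295),-97),((.638,.209,.295),-97),((.638,.209,.207),-97)],0,.06)
print()
plan([((.638,.209,.207),-97),((.60,.213,.207),-97),((.545,.2185,.205),-97),((.53,.22,.195),-97),((.53,.22,.184),-97)],0,.018)
E
```

```text
now [0.4991 0.2203 0.1822] F [-2.1 -0.7  6.4] t 8.35 op 0.0
[[0.01, -0.0, -5.64], [-0.0, 0.0, -0.3], 0]
[[0.01, -0.0, -5.64], [-0.0, 0.0, -0.3], 0]
[[-0.2, -4.64, -0.0], [0.0, -0.0, -0.0], 0]
[[-0.2, -4.64, -0.0], [0.0, -0.0, -0.0], 0]
[[-0.2, -4.64, -0.0], [0.0, -0.0, -0.0], 0]
[[-0.0, -0.0, 4.4], [0.0, -0.0, -0.0], 0]
[[-0.0, -0.0, 4.4], [0.0, -0.0, -0.0], 0]

now [0.4991 0.2203 0.1822] F [-2.1 -0.7  6.4] t 8.35 op 0.0
[[-0.09, -1.74, -0.31], [-0.0, 0.0, -0.1], 0]
[[-0.09, -1.74, -0.31], [-0.0, 0.0, -0.1], 0]
[[-0.09, -1.74, -0.31], [-0.0, 0.0, -0.1], 0]
[[-0.08, -1.74, -0.31], [-0.0, 0.0, -0.1], 0]
[[-0.08, -1.74, -0.31], [-0.0, 0.0, -0.1], 0]
[[-0.08, -1.74, -0.31], [-0.0, 0.0, -0.1], 0]
[[-0.08, -1.74, -0.31], [-0.0, 0.0, -0.1], 0]
[[-0.07, -1.74, -0.31], [-0.0, 0.0, -0.1], 0]
[[0.02, 1.27, 0.0], [0.0, -0.0, 0.0], 0]
[[0.02, 1.27, 0.0], [0.0, -0.0, 0.0], 0]
[[0.02, 1.27, 0.0], [0.0, -0.0, 0.0], 0]
[[0.03, 1.38, 0.05], [-0.0, 0.0, 0.0], 0]
[[0.03, 1.38, 0.05], [-0.0, 0.0, 0.0], 0]
[[0.03, 1.38, 0.05], [-0.0, 0.0, 0.0], 0]
[[0.03, 1.38, 0.05], [-0.0, 0.0, 0.0], 0]
[[0.02, 0.75, 0.5], [0.0, 0.0, 0.0], 0]
[[0.02, 0.75, 0.5], [0.0, 0.0, 0.0], 0]
[[0.0, 0.0, 1.1], [-0.0, 0.0, 0.0], 0]
```

Request:
{"fn": "jog_arm", "kwargs": {
  "moves": [
    [[0, 0, -5.6], [0, 0, 0], 0],
    [[0, 0, -5.6], [0, 0, 0], 0],
    [[-0.2, -4.6, 0], [0, 0, 0], 0],
    [[-0.2, -4.6, 0], [0, 0, 0], 0],
    [[-0.2, -4.6, 0], [0, 0, 0], 0],
    [[0, 0, 4.4], [0, 0, 0], 0],
    [[0, 0, 4.4], [0, 0, 0], 0],
    [[0, 0, 0], [0, 0, 0], 0]
  ]
}}

```text
time: 9.35
tool_pos: [0.6353, 0.2075, 0.2022]
orientation: [-0.658, 0.753, 0.001, -0.003]
contact_force: [1.0, 0.4, 0.4]
opening: 0.0
```

Request:
{"fn": "jog_arm", "kwargs": {
  "moves": [
    [[0, 1.3, 0], [0, 0, 0], 0],
    [[0, 1.3, 0], [0, 0, 0], 0],
    [[0, 1.3, 0], [0, 0, 0], 0],
    [[0, 1.4, 0], [0, 0, 0], 0],
    [[0, 1.4, 0.1], [0, 0, 0], 0],
    [[0, 1.4, 0.1], [0, 0, 0], 0],
    [[0, 1.4, 0.1], [0, 0, 0], 0],
    [[0, 0.7, 0.4], [0, 0, 0], 0]
  ]
}}

```text
time: 10.35
tool_pos: [0.5358, 0.2218, 0.2011]
orientation: [-0.659, 0.753, -0.001, 0.002]
contact_force: [0.3, -0.6, -0.5]
opening: 0.0
```

```bash
python3 - <<'E'
from h import *
look('pics/n.png');s=robot.observe();print(s['tool_pos'],s['contact_force'])
E
```

```text
[0.5354219  0.22161126 0.1996518 ] [-0.15464638  0.09452799 -0.73227988]
```

View pics/n.png

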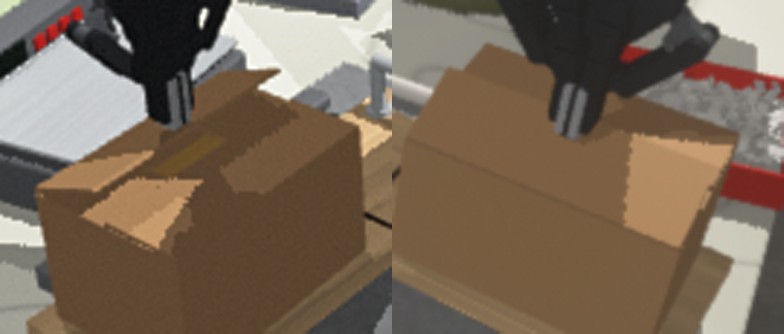

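The far flap is nearly down, with only its edge raised at about (275,72) in the left panel. I'll press it flat.

Request:
{"fn": "jog_arm", "kwargs": {
  "moves": [
    [[0, 0, 0.6], [0, 0, 0], 0],
    [[0, 0, 0.5], [0, 0, 0], 0],
    [[0, 0, 0.4], [0, 0, 0], 0],
    [[0, 0, 0.2], [0, 0, 0], 0],
    [[0, 0, 0], [0, 0, 0], 0]
  ]
}}

```text
time: 11.08
tool_pos: [0.5355, 0.2213, 0.1822]
orientation: [-0.658, 0.753, -0.0, 0.0]
contact_force: [-3.2, -1.1, 6.9]
opening: -0.001
```

Request:
{"fn": "jog_arm", "kwargs": {
  "moves": [
    [[0, 0, 0.1], [0, 0, 0], 0],
    [[0, 0, 0], [0, 0, 0], 0]
  ]
}}

```text
time: 11.32
tool_pos: [0.5356, 0.2214, 0.182]
orientation: [-0.658, 0.753, -0.0, 0.001]
contact_force: [-6.6, -2.0, 12.8]
opening: 0.001
```

```bash
python3 - <<'E'
from h import *
look('pics/o.png');s=robot.observe();print(s['tool_pos'],s['contact_force'])
E
```

```text
[0.53563628 0.22139922 0.18204646] [-5.68933393 -2.43457043 13.1682434 ]
```

View pics/o.png

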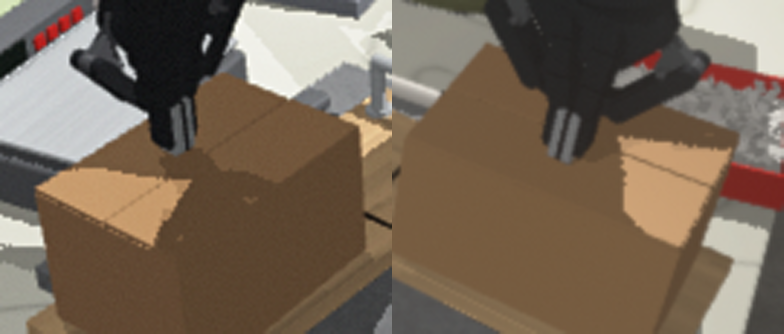

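```bash
python3 - <<'E'
from h import *
plan([((.535,.221,.29),-97),((.484,-.002,.27),-97)],5,.06)
E
```

```text
now [0.5356 0.2214 0.182 ] F [-5.7 -2.4 13.2] t 11.425 op -0.001
[[0.02, 0.02, -5.4], [-0.0, 0.0, -0.3], 5]
[[0.02, 0.03, -5.4], [-0.0, 0.0, -0.3], 5]
[[5.69, 0.59, 0.5], [-0.0, -0.0, -0.0], 5]
[[5.69, 0.59, 0.5], [-0.0, -0.0, -0.0], 5]
[[5.69, 0.59, 0.5], [-0.0, -0.0, -0.0], 5]
[[5.69, 0.59, 0.5], [-0.0, -0.0, -0.0], 5]
```

Request:
{"fn": "jog_arm", "kwargs": {
  "moves": [
    [[0, 0, -5.4], [0, 0, 0], 0],
    [[0, 0, -5.4], [0, 0, 0], 0],
    [[5.7, 0.6, 0.5], [0, 0, 0], 5],
    [[5.7, 0.6, 0.5], [0, 0, 0], 5],
    [[5.7, 0.6, 0.5], [0, 0, 0], 5],
    [[5.7, 0.6, 0.5], [0, 0, 0], 5],
    [[0, 0, 0], [0, 0, 0], 5]
  ]
}}

```text
time: 12.3
tool_pos: [0.4807, -0.0042, 0.2685]
orientation: [-0.657, 0.754, -0.0, -0.0]
contact_force: [0.3, 0.5, 0.5]
opening: 0.586
```

```bash
python3 - <<'E'
from h import *
cv2.imwrite('pics/p.png',optics.read_camera('wrist')['pixels'])
s=robot.observe();p=s['tool_pos'];print(p,s['contact_force'],s['opening'])
a=load('side'); b=load('scene')
o=np.hstack([cv2.resize(a[130:330,125:365],None,fx=1.65,fy=1.65,interpolation=2),cv2.resize(b[130:330,250:490],None,fx=1.65,fy=1.65,interpolation=2)]);cv2.imwrite('pics/q.png',o)
E
```

```text
[ 0.48119038 -0.0026043   0.26869831] [-0.11369663  0.55764173  0.93869106] 0.5847994455827069
```

View pics/p.png

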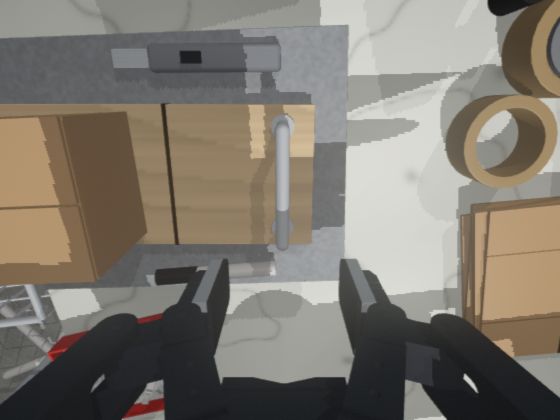

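View pics/q.png

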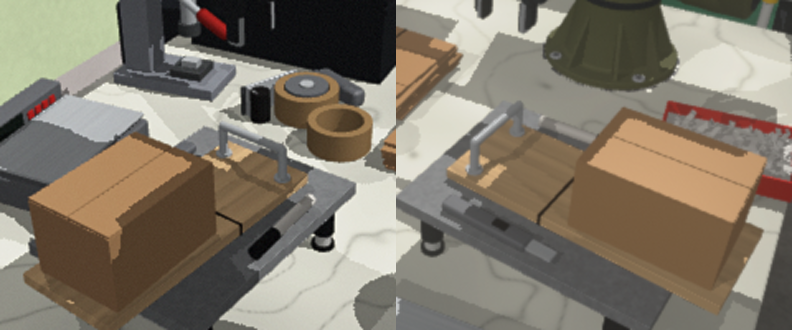

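The carton is shut. In the wrist view the bar runs from (283,122) to (282,245), square to the jaws, and the mark line is at (170,170).

```bash
cat >> h.py <<'E'
def wonz(u,v,z,c,s):
    H=np.array(c['hand_eye']);Kw=np.array(c['intrinsics']);d=np.linalg.inv(Kw)@[u,v,1];d=np.array([d[0],-d[1],-d[2]])
    R=Ro.from_quat(s['orientation']);o=R.apply(H[:3,3])+s['tool_pos'];d=R.apply(H[:3,:3]@d);return o+d*(z-o[2])/d[2]
E
python3 - <<'E'
from h import *
np.set_printoptions(precision=4,suppress=True)
s=robot.observe();c=optics.read_camera('wrist')
for n,u,v,z in [('bar+x',284,122,.15),('bar-x',282,245,.15),('mark+x',166,104,.105),('mark-x',175,244,.105),('plank in+x',313,104,.105),('plank in-x',313,243,.105),('stand -y+x',348,27,.09),('stand -y-x',347,282,.09)]: print(n,wonz(u,v,z,c,s))
plan([((.484,-.0025,.20),-97),((.484,-.0025,.12),-97)],5)
E
```

```text
bar+x [ 0.5407 -0.0087  0.15  ]
bar-x [0.4337 0.0075 0.15  ]
mark+x [0.5684 0.0974 0.105 ]
mark-x [0.4302 0.1211 0.105 ]
plank in+x [ 0.5504 -0.037   0.105 ]
plank in-x [ 0.4121 -0.0221  0.105 ]
stand -y+x [ 0.6122 -0.0769  0.09  ]
stand -y-x [ 0.3527 -0.0556  0.09  ]
now [ 0.4816 -0.0006  0.2686] F [1.  0.3 0.9] t 12.5 op 0.588
[[0.08, -0.13, 3.43], [-0.0, 0.0, -0.3], 5]
[[0.08, -0.13, 3.43], [-0.0, 0.0, -0.3], 5]
[[0.0, 0.0, 4.0], [-0.0, 0.0, 0.0], 5]
[[0.0, 0.0, 4.0], [-0.0, 0.0, 0.0], 5]
```

Request:
{"fn": "jog_arm", "kwargs": {
  "moves": [
    [[0.1, -0.2, 4], [0, 0, 0], 5],
    [[0.1, -0.2, 4], [0, 0, 0], 5],
    [[0, 0, 4], [0, 0, 0], 5],
    [[0, 0, 3.2], [0, 0, 0], 5],
    [[0, 0, 0], [0, 0, 0], 5]
  ]
}}

```text
time: 13.12
tool_pos: [0.4842, -0.0028, 0.1149]
orientation: [-0.659, 0.752, 0.001, -0.001]
contact_force: [0.3, -0.5, 0.6]
opening: 0.582
```

```bash
cat >> h.py <<'E'
def look2(name,w=True):
    a=load('side'); b=load('scene')
    r=[cv2.resize(a[170:270,215:325],None,fx=3.5,fy=3.5,interpolation=2),cv2.resize(b[150:250,260:370],None,fx=3.5,fy=3.5,interpolation=2)]
    cv2.imwrite(name,np.hstack(r))
    s=robot.observe();print(s['tool_pos'],s['contact_force'],s['opening'],s['time'])
E
python3 - <<'E'
from h import *
look2('pics/r.png')
E
```

```text
[ 0.48567638 -0.00328774  0.11763822] [-0.80786663  0.13900461  0.72700368] 0.5840938604090685 13.225
```

View pics/r.png

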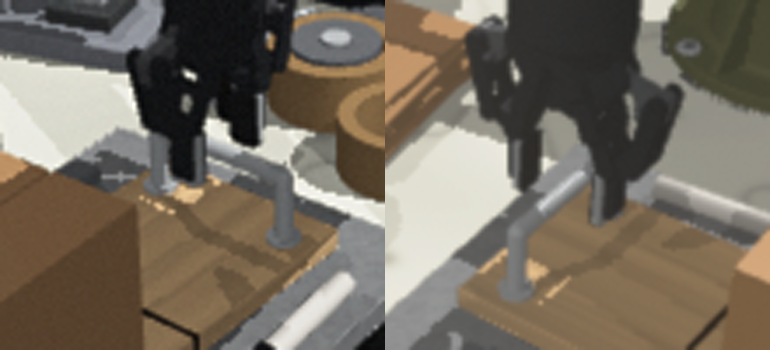

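Request:
{"fn": "jog_arm", "kwargs": {
  "moves": [
    [[0, 0, 0.9], [0, 0, 0], 5],
    [[0, 0, 0], [0, 0, 0], 3],
    [[0, 0, 0], [0, 0, 0], 2],
    [[0, 0, 0], [0, 0, 0], 0],
    [[0, 0, 0], [0, 0, 0], 0],
    [[0, 0, 0], [0, 0, 0], 0]
  ],
  "newtons": 60
}}

```text
time: 13.98
tool_pos: [0.4853, -0.0039, 0.1081]
orientation: [-0.658, 0.753, -0.0, 0.0]
contact_force: [-0.5, 0.3, 6.0]
opening: 0.117
```

```bash
python3 - <<'E'
from h import *
look2('pics/s.png')
E
```

```text
[ 0.48529153 -0.00391133  0.10808397] [-1.46374352  1.34451105  6.15500829] 0.12039591374638349 14.075
```

View pics/s.png

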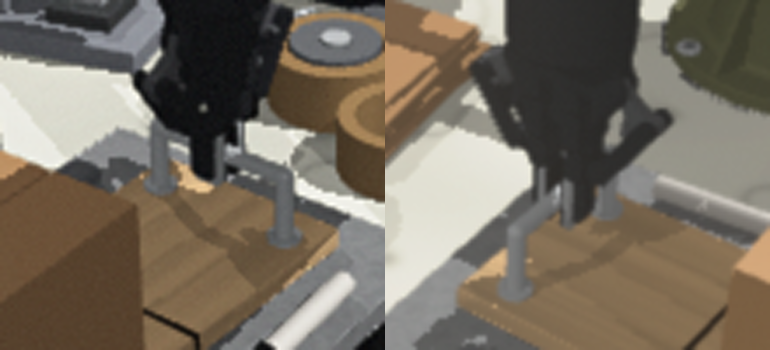

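Request:
{"fn": "jog_arm", "kwargs": {
  "moves": [
    [[0, 0, 0], [0, 0, 0], 0],
    [[-0.4, 0, 0], [0, 0, 0], 0],
    [[-0.8, 0, 0], [0, 0, 0], 0],
    [[-1.0, 0, 0], [0, 0, 0], 0],
    [[-1.0, 0, 0], [0, 0, 0], 0],
    [[-1.0, 0.1, 0], [0, 0, 0], 0],
    [[-0.6, 0, 0], [0, 0, 0], 0],
    [[-0.2, 0, 0], [0, 0, 0], 0]
  ],
  "newtons": 80
}}

```text
time: 15.08
tool_pos: [0.4911, 0.0451, 0.1081]
orientation: [-0.658, 0.753, -0.001, -0.0]
contact_force: [-0.4, -8.5, 7.3]
opening: 0.111
```

```bash
python3 - <<'E'
from h import *
s=robot.observe();print(s['tool_pos'],s['contact_force'],s['wrist_torque'],s['opening'],s['orientation'])
cv2.imwrite('pics/t.png',load('side'))
E
```

```text
[0.49107021 0.04512947 0.10812796] [-0.41138533 -8.49957936  7.27500106] [-1.26063001  0.18204864 -0.01346786] 0.11107591406629634 [-6.58460382e-01  7.52614817e-01 -9.20056677e-04 -1.25255849e-04]
```

View pics/t.png

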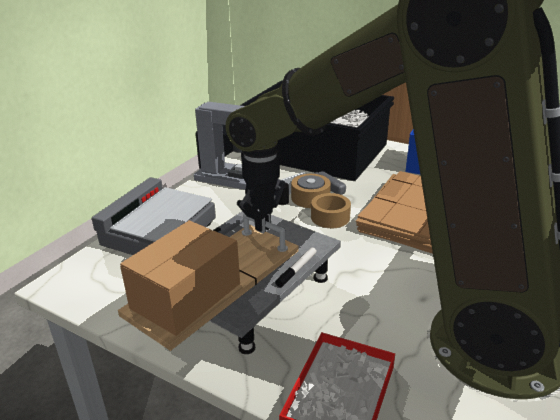

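The plank and carton slide together and stay level. About 49 mm is done and about 113 mm is left. Next I'll slide another 100 mm.

Request:
{"fn": "jog_arm", "kwargs": {
  "moves": [
    [[-0.4, 0, 0], [0, 0, 0], 0],
    [[-0.8, 0, 0], [0, 0, 0], 0],
    [[-1.0, 0, 0], [0, 0, 0], 0],
    [[-1.0, 0.1, 0], [0, 0, 0], 0],
    [[-1.0, 0, 0], [0, 0, 0], 0],
    [[-0.6, 0, 0], [0, 0, 0], 0],
    [[-0.2, 0, 0], [0, 0, 0], 0],
    [[0, 0, 0], [0, 0, 0], 0]
  ]
}}

```text
time: 16.12
tool_pos: [0.4968, 0.0949, 0.1082]
orientation: [-0.658, 0.753, -0.001, 0.0]
contact_force: [-0.3, -5.8, 6.0]
opening: 0.108
```

Request:
{"fn": "jog_arm", "kwargs": {
  "moves": [
    [[-0.4, 0, 0], [0, 0, 0], 0],
    [[-0.8, 0, 0], [0, 0, 0], 0],
    [[-1.0, 0, 0], [0, 0, 0], 0],
    [[-1.0, 0.1, 0], [0, 0, 0], 0],
    [[-1.0, 0, 0], [0, 0, 0], 0],
    [[-0.6, 0, 0], [0, 0, 0], 0],
    [[-0.2, 0, 0], [0, 0, 0], 0],
    [[0, 0, 0], [0, 0, 0], 0]
  ]
}}

```text
time: 17.12
tool_pos: [0.5025, 0.1445, 0.1082]
orientation: [-0.658, 0.753, -0.001, 0.0]
contact_force: [0.6, -6.8, 6.2]
opening: 0.11
```

```bash
python3 - <<'E'
from h import *
s=robot.observe();print(s['tool_pos'],s['contact_force'],s['wrist_torque'],s['opening'],s['orientation'])
a=load('side'); b=load('scene')
cv2.imwrite('pics/u_side.png',cv2.resize(a[180:360,95:335],None,fx=3.3,fy=3.3,interpolation=2))
cv2.imwrite('pics/u_scene.png',cv2.resize(b[170:350,300:540],None,fx=3.3,fy=3.3,interpolation=2))
E
```

```text
[0.50249883 0.14448676 0.10823575] [ 0.57766392 -6.82637932  6.24293409] [-0.99197403  0.01415691 -0.00361026] 0.11005176811824545 [-6.58357207e-01  7.52705184e-01 -8.27664541e-04  8.90352650e-05]
```

View pics/u_side.png

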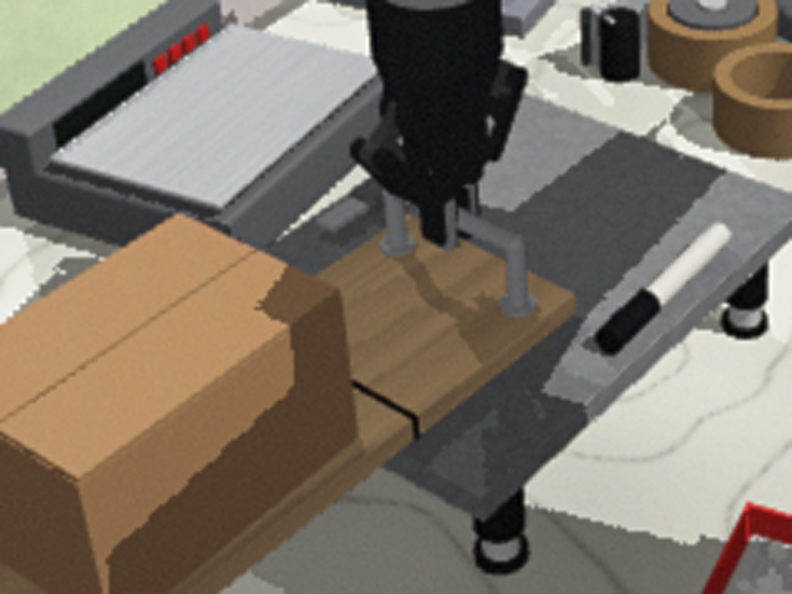

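View pics/u_scene.png

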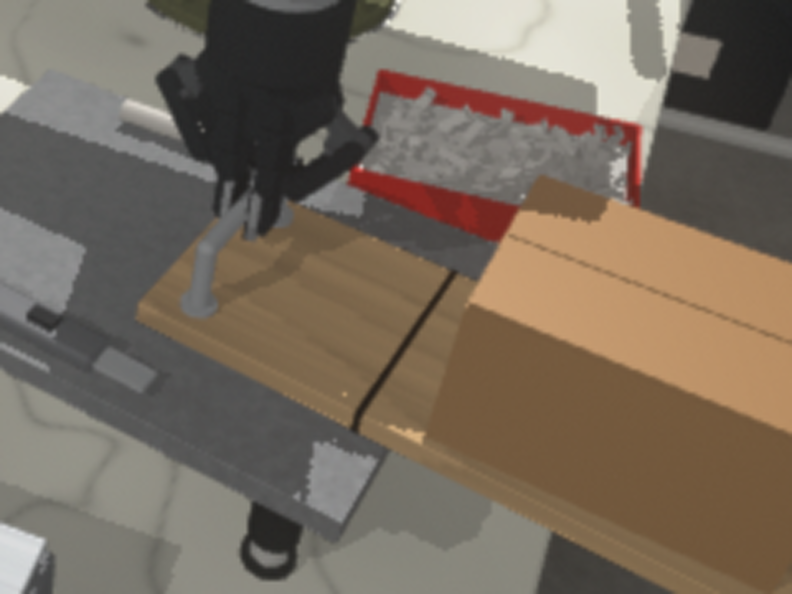

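```bash
python3 - <<'E'
from h import *
np.set_printoptions(precision=4,suppress=True)
load('side');load('scene')
S=lambda u,v:(300+u/3.3,170+v/3.3)
D=lambda u,v:(95+u/3.3,180+v/3.3)
P={}
for n,u,v,z in [('mark+x',358,413,.105),('mark-x',453,272,.105),('st+x',340,526,.09),('st mid',385,455,.09),('in+x',139,308,.105)]:
    P['S'+n]=onz('scene',*S(u,v),z);print(n,P['S'+n])
for n,u,v,z in [('mark-x',416,415,.105),('st-x',480,512,.09),('st mid',388,466,.09),('in-x',575,296,.105)]:
    P['D'+n]=onz('side',*D(u,v),z);print(n,P['D'+n])
A=P['Sst+x'][:2];B=P['Dst-x'][:2];t=(A-B)/np.linalg.norm(A-B);nrm=np.array([-t[1],t[0]])
for k in P: print(k,(P[k][:2]-B)@nrm)
E
```

```text
mark+x [0.5859 0.2441 0.105 ]
mark-x [0.4486 0.2627 0.105 ]
st+x [0.6503 0.2561 0.09  ]
st mid [0.5935 0.2638 0.09  ]
in+x [0.5707 0.1089 0.105 ]
mark-x [0.4466 0.261  0.105 ]
st-x [0.3836 0.2926 0.09  ]
st mid [0.4465 0.2886 0.09  ]
in-x [0.4262 0.1274 0.105 ]
Smark+x -0.020665482937092413
Smark-x -0.02084527811185386
Sst+x 3.34615939862818e-18
Sst mid -7.529257750685299e-05
Sin+x -0.15661114454352504
Dmark-x -0.022765352060339143
Dst-x 0.0
Dst mid 0.004613279130218451
Din-x -0.15790522556605124
```

Request:
{"fn": "jog_arm", "kwargs": {
  "moves": [
    [[-0.4, 0, 0], [0, 0, 0], 0],
    [[-0.6, 0, 0], [0, 0, 0], 0],
    [[-0.5, 0, 0], [0, 0, 0], 0],
    [[0, 0, 0], [0, 0, 0], 0],
    [[0, 0, 0], [0, 0, 0], 0]
  ]
}}

```text
time: 17.95
tool_pos: [0.5047, 0.1594, 0.1085]
orientation: [-0.658, 0.753, -0.001, 0.0]
contact_force: [0.4, -5.6, 9.1]
opening: 0.112
```

```bash
python3 - <<'E'
from h import *
s=robot.observe();print(s['tool_pos'],s['contact_force'],s['wrist_torque'],s['opening'],s['orientation'])
a=load('side'); b=load('scene')
cv2.imwrite('pics/v.png',np.hstack([cv2.resize(a[290:350,190:250],None,fx=6.6,fy=6.6,interpolation=2),cv2.resize(b[240:340,385:450],(396,609),interpolation=2)[:396]]))
cv2.imwrite('pics/v_side.png',a);cv2.imwrite('pics/v_scene.png',b)
cv2.imwrite('pics/v2.png',cv2.resize(b[240:340,380:460],None,fx=6,fy=6,interpolation=2))
c=optics.read_camera('wrist');cv2.imwrite('pics/v_wrist.png',c['pixels'])
E
```

```text
[0.50470718 0.15941431 0.10848327] [ 0.39413767 -5.5837487   9.10135479] [-0.92924396  0.00460704 -0.00184544] 0.11158130353481542 [-6.58318611e-01  7.52738731e-01 -8.97068928e-04  4.51610335e-04]
```

View pics/v.png

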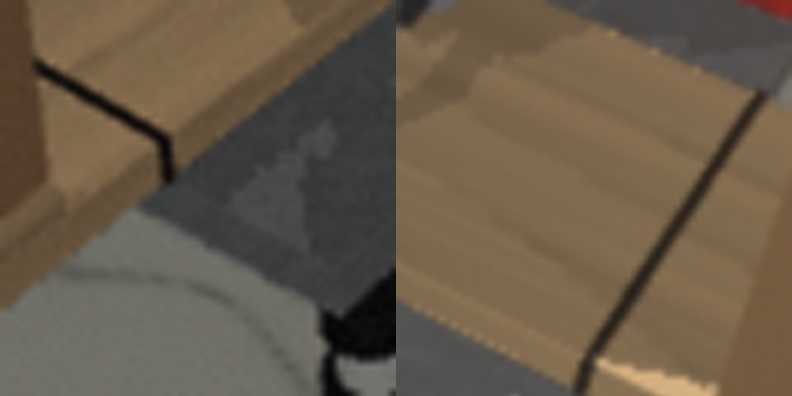

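View pics/v2.png

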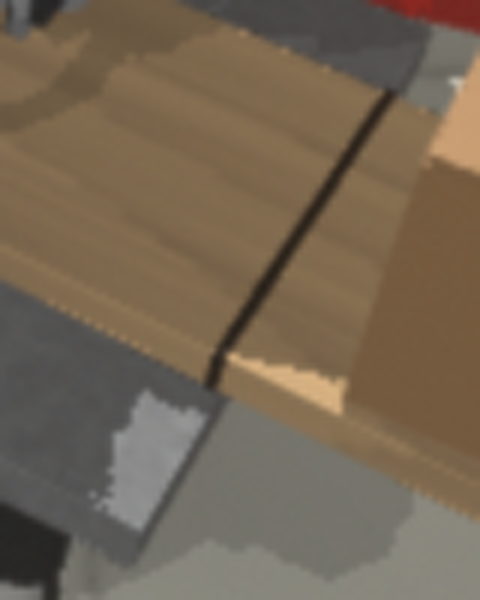

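View pics/v_wrist.png

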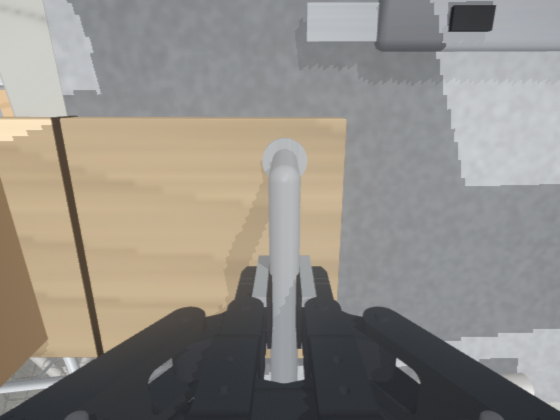

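```bash
python3 - <<'E'
import cv2,numpy as np
b=cv2.imread('pics/v_scene.png')[290:340,395:425];a=cv2.imread('pics/v_side.png')[305:350,200:250]
f=lambda x,k:cv2.resize(np.clip((x.astype(float)-20)*2.2,0,255).astype(np.uint8),None,fx=k,fy=k,interpolation=0)
A=f(a,9);B=f(b,9);h=max(A.shape[0],B.shape[0])
p=lambda x:cv2.copyMakeBorder(x,0,h-x.shape[0],0,10,cv2.BORDER_CONSTANT)
cv2.imwrite('pics/w.png',np.hstack([p(A),p(B)]))
E
```

```text
(no output)
```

View pics/w.png

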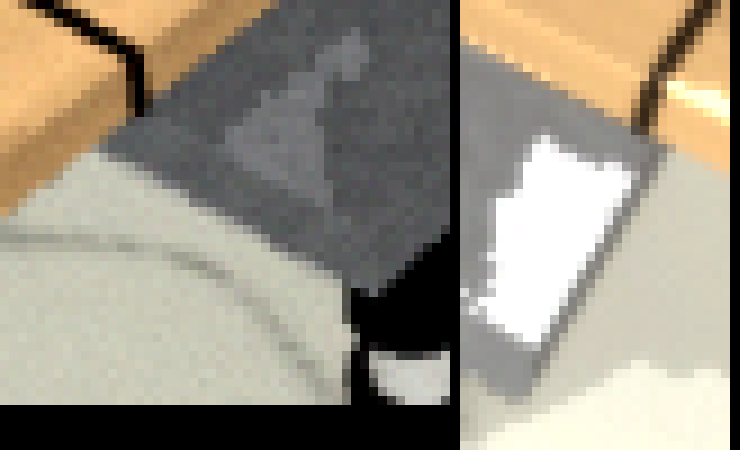

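```bash
python3 - <<'E'
from h import *
np.set_printoptions(precision=4,suppress=True)
load('side');load('scene')
S=lambda u,v:(395+(u-460)/9-.5+.0,290+v/9-.5)
D=lambda u,v:(200+u/9-.5,305+v/9-.5)
n=np.array([.107,.994])
e=[];
for nm,P in [('S mark',onz('scene',*S(642,131),.09)),('S edge a',onz('scene',*S(635,170),.09)),('S edge b',onz('scene',*S(545,345),.09)),('D mark',onz('side',*D(143,116),.09)),('D edge a',onz('side',*D(330,207),.09)),('D edge b',onz('side',*D(250,173),.09))]: print(nm,P,P[:2]@n)
E
```

```text
S mark [0.5867 0.2584 0.09  ] 0.3196523087411507
S edge a [0.597  0.2599 0.09  ] 0.32223310921104803
S edge b [0.6464 0.2566 0.09  ] 0.32418328335429325
D mark [0.4481 0.2782 0.09  ] 0.3244313015078444
D edge a [0.4008 0.2808 0.09  ] 0.32203161221464344
D edge b [0.4199 0.2808 0.09  ] 0.3240866738258938
```

```bash
python3 - <<'E'
from h import *
a=load('side'); b=load('scene')
cv2.imwrite('pics/x.png',np.hstack([cv2.resize(a[140:380,60:365],None,fx=1.3,fy=1.3),cv2.resize(b[140:380,255:560],None,fx=1.3,fy=1.3)]))
s=robot.observe();print(s['time'],s['tool_pos'],s['contact_force'],abs(s['joint_vel']).max())
E
```

```text
18.3 [0.50471036 0.1594352  0.10847937] [-0.63770537 -5.19453735  7.75736826] 0.0014426023867214358
```

View pics/x.png

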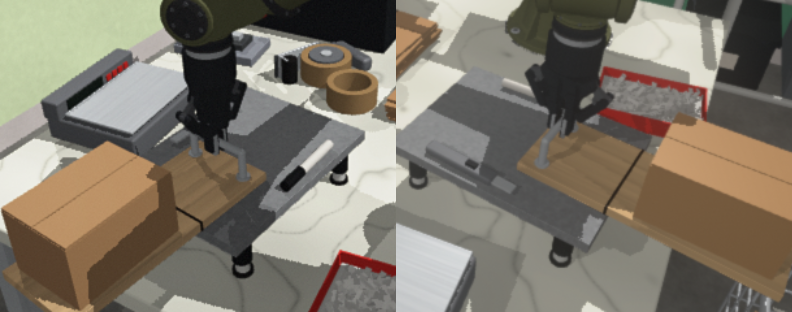

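The carton is upright and shut, the line is at the stand's end edge, the plank is level, and the bystanders look untouched. I'm handing it in.

```bash
python3 -c "
from station import ticket
print(ticket.hand_in())"
```

```text
the job is handed in; nothing more can be done
None
```

I folded both long flaps flat, then gripped the bow handle and slid the plank about 164 mm, until its line met the end edge of the stand. I handed the job in at about 18.3 s, still holding the plank; it reported no verdict.

**Last checks:**
- **Line against the edge:** the two camera views put it at -3.5 mm on the far side and +1.4 mm on the near side, about -1 mm at the middle (8 mm is allowed). The tool travel agrees to about 1 mm. Part of the difference between sides is a slight plank yaw of about 0.02 rad against the stand.
- **Plank:** it looks flat and level, with the tool height steady to 0.4 mm during the slide. The arm is pressing down with about 8 N, and the arm is at rest.
- **Carton:** the pictures show it upright in its place, with both flaps shut. I did not measure its position on the plank after the slide.
- **Other things:** the marker, cutter and tape roll appear unmoved by eye, and so does the part of the tape gun in view.

**Disagreements:**
- **Fingertips:** they turned out to be about 20 mm behind the reported TCP. My first press therefore left the near flap at about 0.5 rad, and I pressed it again.
- **Gap reading:** an earlier check, with the plank about 15 mm short of its final place, gave a gap of about 20 mm. I put this down to picking the lower edge of the stand's end face, and the final contrast-enhanced picture and the travel both support the closer figure.

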